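Open the sprung gate of a stock tote and hold it wide

ROBOT

A 7-joint arm with a two-finger parallel gripper is mounted at the origin on the work surface. World frame = base frame: x ahead of the robot, y to its left, z up, the work surface at z = 0. Lengths are in m, angles in rad, forces in N, time in s.
With the tool pointing down it reaches from about 0.35 to 0.9 m from the base axis. Payload 8.1 kg.
Tool frame: the origin (TCP) lies between the finger pads; the fingertips stand 8 mm ahead of it and the grasp point (between the pads) lies 11 mm behind it (arm.tcp_to_tips is the distance from the TCP to the fingertips, in m); z points along the fingers, x is the direction in which the jaws open and shut, and the axes are right-handed (so a half turn about z gives the same grasp; the last joint's range is limited). The gripper opens to 92 mm and grips with 3 to 60 N. Pads are 19 mm wide; open, the fingers measure 130 mm over their backs; the gripper's body (75 mm by 190 mm) begins 47 mm behind the grasp point.
Start: joints at [1.104, 0.434, 0.025, 1.573, -0.012, 1.134, -0.075], TCP at [0.222, -0.584, 0.235] pointing down, gripper open.
Joint ranges: [-2.62, 2.62], [-0.44, 2.09], [-1.27, 1.32], [0.08, 2.57], [-1.32, 4.46], [0.12, 2], [-2.74, 2.74]. Speed limits (rad/s): [2.22, 2.22, 3.01, 3.01, 3.14, 3.14, 3.14].

INTERFACE

Orientations are given as a rotation vector (axis times angle).
In Python, from cell import arm, eyes gives the robot as it stands.
- The arm moves only by the tool play_rows, never from a script. Its argument "rows" is a list of rows, each a list of 3 entries, a list of its own where there are three numbers: the shift along the tool's x, y, z each as a share of 50 cm, from -1 to 1, then the turn, a rotation vector about the tool's x, y, z each as a share of 60 degrees, from -1 to 1, then the opening, from -1 (shut) to 1 (fully open), so that 0 is half open. In form: [[[dx, dy, dz], [ax, ay, az], grip], ...]. A call has 1 to 10 rows; each row is the pose to reach, as a shift and turn from the pose commanded when the call began, along the tool's axes at that moment; what a row does not reach only later rows make up. A row lasts 1/10 s, in which the tool goes at most 50 mm and 8.59 degrees, less where a joint would pass 70% of its speed; a pose out of reach is approached as far as the arm can. A call with a number of a shift or a turn outside -1 to 1 is refused whole. A call with a gripper value outside its range is refused whole. The fingers move at their own pace and stop on an object; "newtons" is the grip in N (left out, the last holds). Time passes only in rows, so rows that repeat a pose let the fingers close. It gives the time, the measured TCP pose, the force and the opening at its end, in the units of the state.
- arm.observe(): the state, without advancing time (a new reading comes with each control period).
- eyes.get_image(name): name is "scene" or "side" or "wrist"; returns (picture, depth): 480x640x3 uint8, red, green, blue; 480x640 float32, m along the optical axis (not along the pixel's ray), 0 where there is no reading.
- eyes.get_calibration(name): a dict with "intrinsics" (3x3 intrinsics, pixels), "k1" (the pictures are not rectified: a ray, as slopes to the right and down, at radius r is drawn at 1 + k1 r^2 times it, then the intrinsics apply), "R" (3x3) and "t" (3): a world point X has camera coordinates R X + t. Camera axes: x right, y down, z forward; pixel columns grow to the right and rows downward; lengths in m; the calibration is good to about 2 mm. A picture is of the moment at which its call begins: read the wrist's pose just before it. get_calibration takes no time and is no camera call; for the wrist camera it gives the pose at the moment of the call.
- arm.sign_off(): hands the job in, once; it reports no verdict.
The state is a dict: "clock": time; "joints": joint angles; "dq": joint speeds; "joint_efforts": joint torques, N m; "position": TCP position; "ee_rot": TCP orientation; "force": force on the tool from outside, world axes, zero at the start; "ft_torque": the same for the moment, N m; "width": opening from 0.0 (shut) to 1.0 (fully open).
Only numpy, scipy, OpenCV 4.12 (cv2) and the standard library are available. Lean on these libraries where they do the work, as an engineer would, in place of code of your own. Each camera call takes 0.05 s, during which the arm holds its last target.

TASK

The gate of the CD stock tote is locked by two squeeze catches on the bar above it. Squeeze the safety catch, the one with two round posts, together until both posts are in; then squeeze the catch with two flat paddles the same way; then swing the gate out by its upright grip, past the ball detent, until it stands wide open, about square to the front of the tote. The gate is sprung and falls back by itself, so finish while still holding the grip with the gate wide open, and leave the other things on the table where they are.

Things in the scene. Friction and masses are not known exactly. Their poses are not given: they have to be found in the camera images.
- tote: stock tote full of CDs, fixed: plywood base board 335 x 290 x 12 mm, black walls 162 mm high, two 195 mm gate posts and an aluminium bar 24 mm deep and 280 mm long across the top of the gate (its top at 195 mm). Origin: at table height under the middle of the closed gate. Its x points from the gate into the tote, away from the robot; y along the bar, to the left seen from the robot; z up. Yaw up to 0.3 rad either way.
- hinge (a point): the gate's upright hinge axis, at table height, 110 mm to the left (+y of the tote) of the tote's origin
- gate (a joint): gate angle, rad: 0 closed, grows as the free (right) end swings out towards the robot, clockwise seen from above; stop at 1.6. A ball detent resists near 0.75 (about 5 N at the grip) and a closing spring pulls all the way (about 2 N at the grip at 0.75 and 3.5 N at 1.4); let go, the gate swings back, usually right through the detent to closed. Locked while any post or paddle is out.
- gate_panel: barred aluminium gate, 210 mm wide, 8 mm thick, from 24 to 158 mm above the table, with small steel ears on top that the catches block; origin on the hinge axis at table height; when closed its axes are the tote's, and they turn with the gate
- gate_grip: upright round black grip on the gate, 20 mm diameter, standing 55 mm in front of the gate and 200 mm from the hinge along it; origin on its axis at table height; the post runs from 60 to 245 mm above the table, free of brackets above 140 mm; take it near its top
- grip_top (a point): centre of the top of the grip, 245 mm above the table
- post_catch: safety catch, to be squeezed first: two round steel posts side by side along the tote's y, 60 mm over their outer faces at the start and 34 mm when fully in, on a base 24 x 70 x 6 mm. Origin: in the middle between them on top of the bar, 195 mm above the table. It sits 55 mm left or right of the middle of the bar; which of the two catches is left changes from run to run.
- post_left: left round post (16 mm diameter), plain steel, 44 mm tall; origin at the centre of its foot, 201 mm above the table (top at 245 mm); axes as the tote's. Starts 22 mm from the catch's middle, slides only along the tote's y, inwards when squeezed.
- post_left_slide (a joint): inward travel of the left round post (16 mm diameter), m: 0 to 0.0015 at the start (locking), 0.013 = fully in; it unlocks the gate and counts as squeezed from 0.0085. Stiff, about 4 N to move; no spring, so it stays where it is left.
- post_right: right round post (16 mm diameter), plain steel, 44 mm tall; origin at the centre of its foot, 201 mm above the table (top at 245 mm); axes as the tote's. Starts 22 mm from the catch's middle, slides only along the tote's y, inwards when squeezed.
- post_right_slide (a joint): inward travel of the right round post (16 mm diameter), m: 0 to 0.0015 at the start (locking), 0.013 = fully in; it unlocks the gate and counts as squeezed from 0.0085. Stiff, about 4 N to move; no spring, so it stays where it is left.
- paddle_catch: second catch: two flat steel paddles side by side along the tote's y, 60 mm over their outer faces at the start and 34 mm when fully in, on a base 24 x 70 x 6 mm. Origin: in the middle between them on top of the bar, 195 mm above the table. It sits 55 mm left or right of the middle of the bar; which of the two catches is left changes from run to run.
- paddle_left: left flat paddle (32 mm along the tote's x, 8 mm thick), plain steel, 44 mm tall; origin at the centre of its foot, 201 mm above the table (top at 245 mm); axes as the tote's. Starts 26 mm from the catch's middle, slides only along the tote's y, inwards when squeezed.
- paddle_left_slide (a joint): inward travel of the left flat paddle (32 mm along the tote's x, 8 mm thick), m: 0 to 0.0015 at the start (locking), 0.013 = fully in; it unlocks the gate and counts as squeezed from 0.0085. Stiff, about 4 N to move; no spring, so it stays where it is left.
- paddle_right: right flat paddle (32 mm along the tote's x, 8 mm thick), plain steel, 44 mm tall; origin at the centre of its foot, 201 mm above the table (top at 245 mm); axes as the tote's. Starts 26 mm from the catch's middle, slides only along the tote's y, inwards when squeezed.
- paddle_right_slide (a joint): inward travel of the right flat paddle (32 mm along the tote's x, 8 mm thick), m: 0 to 0.0015 at the start (locking), 0.013 = fully in; it unlocks the gate and counts as squeezed from 0.0085. Stiff, about 4 N to move; no spring, so it stays where it is left.
- cd_stack: loose stack of CD cases, 125 x 142 x 50 mm, bystander; origin under its middle
- tape_roll: loose roll of packing tape, 100 mm across, 48 mm high, bystander; origin under its middle
- mug: loose white mug, 80 mm across, 95 mm high, bystander; origin under its middle
- coin_dish: loose steel dish, 90 mm across, 30 mm high, bystander; origin under its middle
- card_reader: loose black card reader, 120 x 70 x 22 mm, bystander; origin under its middle
- single_case: loose single CD case, 125 x 142 x 10 mm, bystander; origin under its middle

How it is judged:
By the outcome, as a careful person would: the job done as asked, in the order asked, and still so for the second after the job is handed in, while the arm keeps its last pose, push and grip.
It also fails if it takes over 64 s, if anything falls off the work surface, if the arm or the gripper's body presses on something with over 40 N, if the wrist force passes 120 N, or if a joint passes its speed limit or range.

## Working session

There is one attempt and no reset: what is moved stays moved. The work goes in short steps, Python scripts to look and compute and a tool call to move; the robot and the scene stay as the last step left them, time stands still between calls to the robot, and variables do not carry over. Pictures are saved under pics/ and viewed, and the job is handed in when it is done.

Besides the shell and the picture viewer there is one more tool, called by a JSON object that holds its "name" and its "arguments". play_rows: Moves the arm, as the interface text tells. Its arguments: {"type":"object","properties":{"rows":{"type":"array","items":{"type":"array"}},"newtons":{"type":"number"}},"required":["rows"]}

```bash
mkdir -p pics; ls; python3 - <<'E'
from cell import arm, eyes
import cv2
print(arm.observe())
for n in ["scene","side","wrist"]:
    c=eyes.get_calibration(n); p,d=eyes.get_image(n)
    print(n,c)
    cv2.imwrite(f"pics/{n}0.png",p[:,:,::-1])
    import numpy as np; np.savez(f"pics/{n}0.npz",p=p,d=d,**{k:np.array(v) for k,v in c.items()})
E
```

```text
pics
{'clock': 0.0, 'joints': array([ 1.10442949,  0.43523703,  0.0249908 ,  1.57412155, -0.01158248,
        1.13401921, -0.07508776]), 'dq': array([ 0.00037076, -0.00037159,  0.00103581, -0.00057218,  0.00030153,
       -0.0013492 ,  0.000179  ]), 'joint_efforts': array([-1.17896707e-03, -6.67858458e+01,  9.84783545e-01, -3.14458787e+01,
       -6.06735097e-02,  4.26524284e-02,  1.25378838e-04]), 'position': array([ 0.22211857, -0.58364184,  0.23392701]), 'ee_rot': array([-2.58591158e+00,  1.78261928e+00,  2.26243011e-03]), 'force': array([-0.0919165 , -0.03251836, -0.73182198]), 'ft_torque': array([ 0.00302358,  0.02628682, -0.00741939]), 'width': 1.0050328529283403}
scene {'intrinsics': array([[451.44489611,   0.        , 324.07843718],
       [  0.        , 451.44489611, 237.13616586],
       [  0.        ,   0.        ,   1.        ]]), 'k1': -0.016474433088697126, 'R': array([[ 0.99284655, -0.11855406,  0.01416584],
       [-0.06012085, -0.59890832, -0.79855764],
       [ 0.10315629,  0.79199353, -0.60175163]]), 't': array([-0.54164484,  0.13500009,  1.01722874])}
side {'intrinsics': array([[609.93670238,   0.        , 323.82037595],
       [  0.        , 609.93670238, 240.91444382],
       [  0.        ,   0.        ,   1.        ]]), 'k1': 0.03147844157179513, 'R': array([[-9.35674483e-01, -3.52864359e-01,  7.95489734e-05],
       [-1.74505607e-01,  4.62532673e-01, -8.69259064e-01],
       [ 3.06693749e-01, -8.13357406e-01, -4.94356829e-01]]), 't': array([0.4921326 , 0.25812652, 1.32515082])}
wrist {'intrinsics': array([[376.25640002,   0.        , 316.38177707],
       [  0.        , 376.25640002, 235.51270946],
       [  0.        ,   0.        ,   1.        ]]), 'k1': 0.023175196366867143, 'R': array([[ 0.35586927, -0.93453288, -0.00231366],
       [-0.89249914, -0.34059495,  0.29570319],
       [-0.27713237, -0.10316674, -0.95527706]]), 't': array([-0.62344331, -0.03735905,  0.39114758])}
```

View pics/scene0.png

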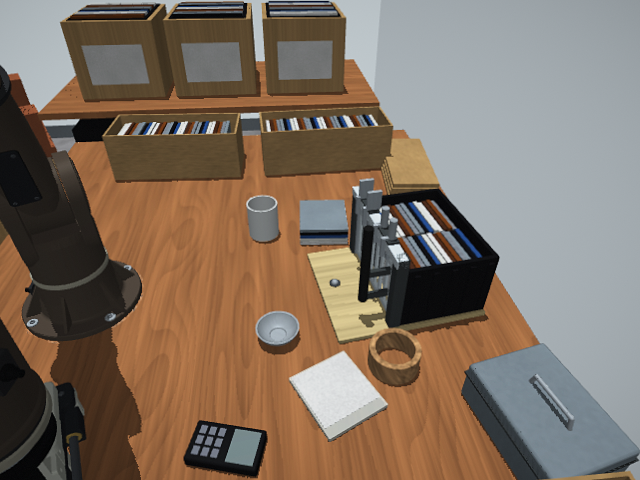

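View pics/side0.png

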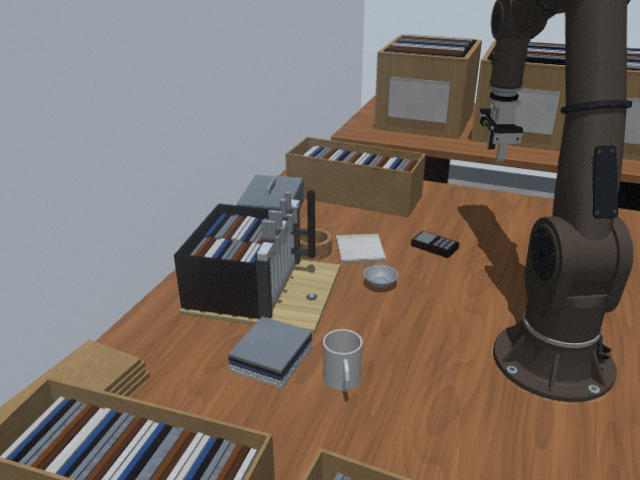

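View pics/wrist0.png

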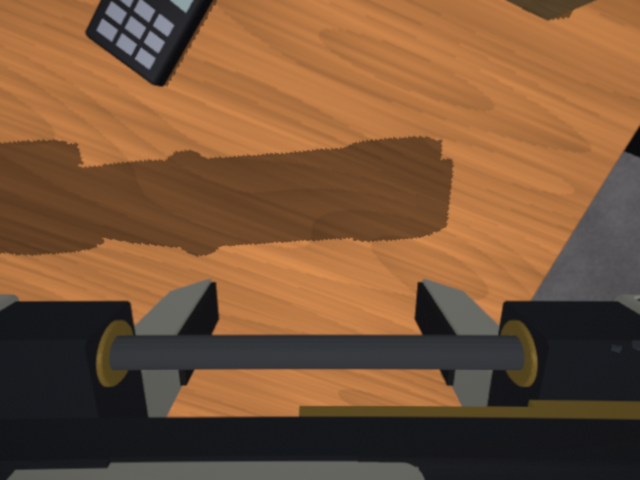

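```bash
cat > h.py <<'E'
import numpy as np, cv2
def load(f):
    z=np.load(f); return {k:z[k] for k in z}
def px2ray(c,u,v):
    K=c['intrinsics'];x=np.array([(u-K[0,2])/K[0,0],(v-K[1,2])/K[1,1]]);r=x.copy()
    for _ in range(10): r=x/(1+c['k1']*(r@r))
    return np.array([r[0],r[1],1.])
def toworld(c,u,v,d):
    return c['R'].T@(px2ray(c,u,v)*d-c['t'])
def onz(c,u,v,z):
    C=-c['R'].T@c['t'];D=c['R'].T@px2ray(c,u,v);return C+D*(z-C[2])/D[2]
def proj(c,X):
    p=c['R']@np.array(X)+c['t'];x=p[:2]/p[2];x=x*(1+c['k1']*(x@x));K=c['intrinsics']
    return np.array([K[0,0]*x[0]+K[0,2],K[1,1]*x[1]+K[1,2]])
def cloud(c):
    d=c['d'];v,u=np.nonzero(d>0);K=c['intrinsics']
    x=np.stack([(u-K[0,2])/K[0,0],(v-K[1,2])/K[1,1]],1);r=x.copy()
    for _ in range(10): r=x/(1+c['k1']*(r**2).sum(1))[:,None]
    P=np.c_[r,np.ones(len(r))]*d[v,u][:,None]
    return (P-c['t'])@c['R'],u,v
E
python3 - <<'E'
from h import *
s=load('pics/scene0.npz'); i=load('pics/side0.npz')
a=cv2.resize(s['p'][160:350,290:510,::-1],None,fx=3.5,fy=3.1);cv2.imwrite('pics/a.png',cv2.resize(s['p'][170:345,300:510,::-1],(720,600),interpolation=2))
cv2.imwrite('pics/b.png',cv2.resize(i['p'][180:330,170:350,::-1],(720,600),interpolation=2))
for c in (s,i):
    P,u,v=cloud(c)
    m=(P[:,2]>0.18)&(P[:,2]<0.26)&(P[:,0]>0.4)&(P[:,0]<0.95)&(abs(P[:,1])<0.5)
    print(m.sum(), P[m].min(0),P[m].max(0))
    for lo,hi in((.19,.2),(.215,.235),(.238,.25)):
        q=m&(P[:,2]>lo)&(P[:,2]<hi); print(lo,q.sum(),np.round(P[q].mean(0),3))
E
```

```text
2207 [ 0.59953416 -0.17678036  0.18006318] [0.68498483 0.10812513 0.2444769 ]
0.19 721 [ 0.651 -0.081  0.194]
0.215 462 [ 0.64  -0.046  0.225]
0.238 248 [ 0.639 -0.057  0.242]
1542 [ 0.59850762 -0.17236349  0.18005475] [0.67788488 0.11236325 0.24988438]
0.19 391 [0.638 0.003 0.196]
0.215 332 [ 0.639 -0.024  0.226]
0.238 243 [ 0.641 -0.032  0.244]
```

View pics/a.png

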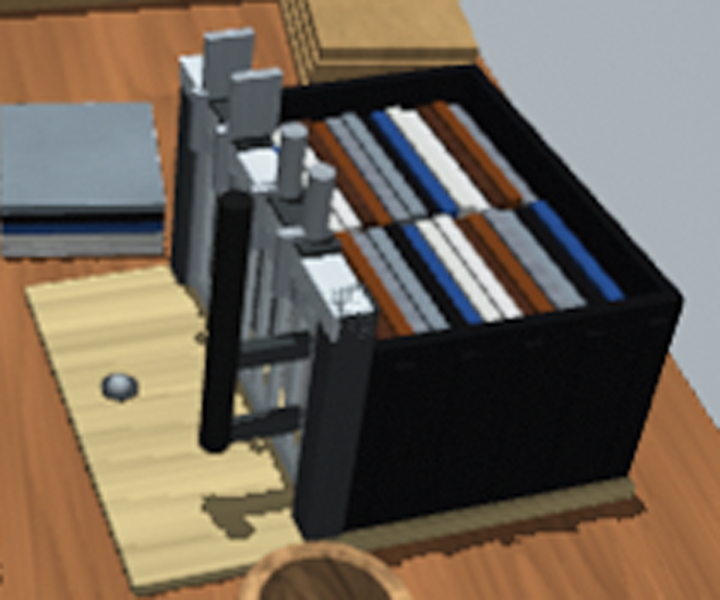

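View pics/b.png

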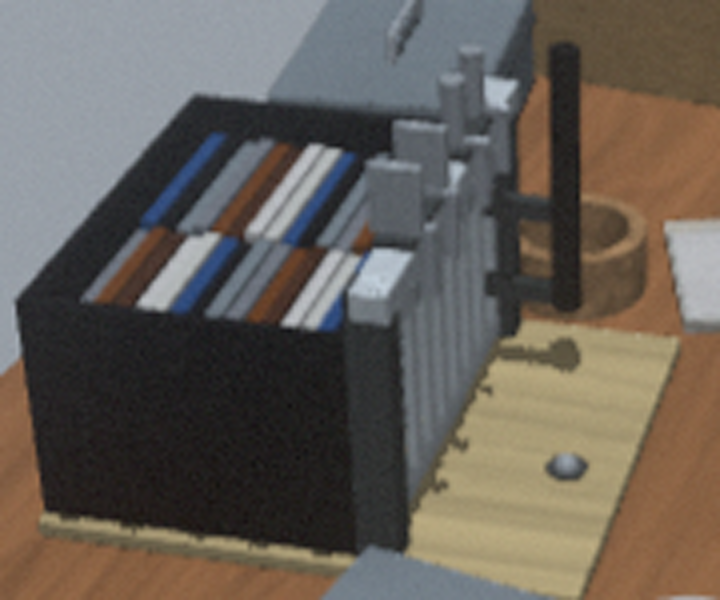

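```bash
python3 - <<'E'
from h import *
for n in('scene','side'):
    c=load(f'pics/{n}0.npz')
    P,u,v=cloud(c)
    img=np.zeros((600,800,3),np.uint8)
    m=(P[:,2]>0.186)&(P[:,2]<0.26)&(P[:,0]>0.55)&(P[:,0]<0.75)&(P[:,1]>-.22)&(P[:,1]<.15)
    for p,uu,vv in zip(P[m],u[m],v[m]):
        col=(60,60,255) if p[2]>.236 else ((0,255,0) if p[2]>.203 else (255,120,0))
        x=int(400-(p[1]+.03)*2000);y=int(300-(p[0]-.65)*2000)
        cv2.circle(img,(x,y),2,col,-1)
    cv2.imwrite(f'pics/top_{n}.png',img)
E
```

```text
(no output)
```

View pics/top_scene.png

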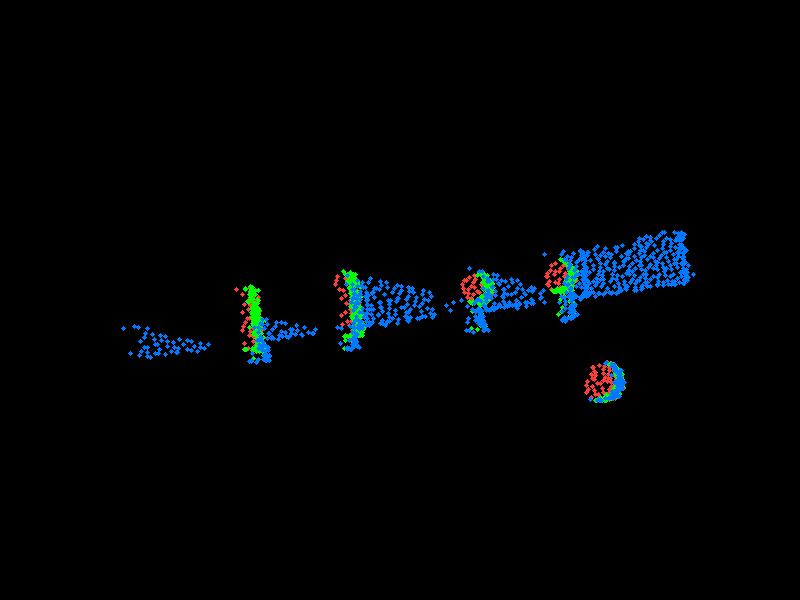

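View pics/top_side.png

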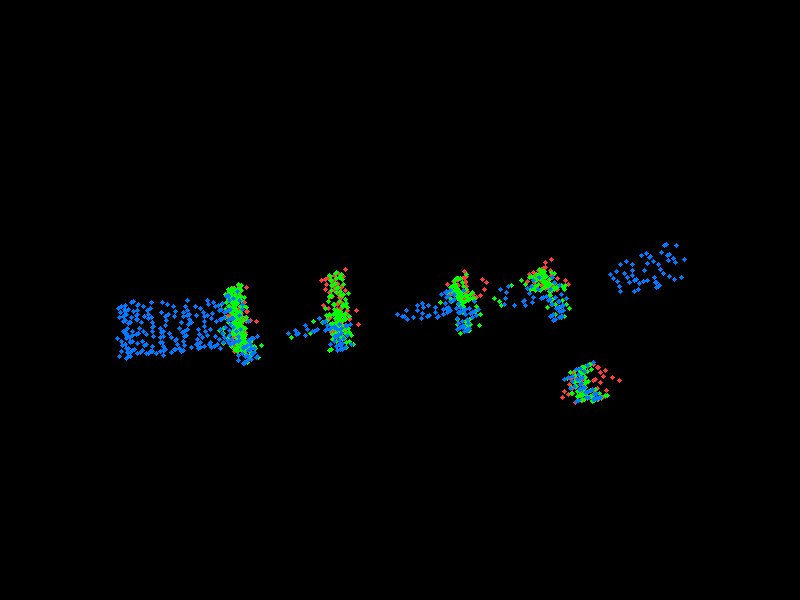

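```bash
cat > fit.py <<'E'
from h import *
from scipy.optimize import least_squares
def rect(q,cx,cy,hx,hy):
    d=np.abs(q-[cx,cy])-[hx,hy]; return np.linalg.norm(np.maximum(d,0),axis=1)+np.minimum(d.max(1),0)
def circ(q,cx,cy,r): return np.hypot(q[:,0]-cx,q[:,1]-cy)-r
def fit(cs,x0=(.66,-.03,-.15)):
    Ps=np.vstack([cloud(c)[0] for c in cs])
    P=Ps[(Ps[:,0]>.5)&(Ps[:,0]<.8)&(Ps[:,1]>-.25)&(Ps[:,1]<.2)]
    S=P[(P[:,2]>.208)&(P[:,2]<.238)][:,:2];B=P[(P[:,2]>.191)&(P[:,2]<.199)][:,:2];T=P[(P[:,2]>.24)&(P[:,2]<.25)][:,:2]
    def up(q): return np.min([circ(q,0,-77,8),circ(q,0,-33,8),circ(q,-55,-90,10),rect(q,0,29,16,4),rect(q,0,81,16,4)],axis=0)
    def f(x):
        c,s=np.cos(x[2]),np.sin(x[2]); R=np.array([[c,-s],[s,c]])
        t=lambda q:(q-x[:2])@R*1000
        b=np.minimum(rect(t(B),0,0,12,140),np.abs(circ(t(B),-55,-90,10)))
        return np.r_[up(t(S)),np.maximum(up(t(T)),0),np.maximum(b,0)*.7]
    r=least_squares(f,x0,loss='soft_l1',x_scale=[.01,.01,.05],f_scale=1.5)
    return r.x,np.median(np.abs(r.fun))
E
cat > pose.py <<'E'
E
python3 - <<'E'
from fit import *
s=load('pics/scene0.npz'); i=load('pics/side0.npz')
for cs in ([s],[i],[s,i]): print(fit(cs))
x=fit([s,i])[0]
c,sn=np.cos(x[2]),np.sin(x[2]);R=np.array([[c,-sn],[sn,c]])
for n,p in dict(post=(0,-.055),pad=(0,.055),grip=(-.055,-.09),hinge=(0,.11)).items(): print(n,x[:2]+R@p)
h=x[:2]+R@[0,.11]
for th in (0,.3,.6,.9,1.2,1.5,1.55):
    a=x[2]-th; print(th,h+np.array([[np.cos(a),-np.sin(a)],[np.sin(a),np.cos(a)]])@[-.055,-.2])
w=load('pics/wrist0.npz'); print('cam',-w['R'].T@w['t'])
E
```

```text
(array([ 0.65099374, -0.03329575,  0.14473449]), np.float64(0.19596902536194527))
(array([ 0.65142236, -0.03146757,  0.1438002 ]), np.float64(0.6827587642228783))
(array([ 0.65100149, -0.03273225,  0.14395722]), np.float64(0.36688718287595523))
post [ 0.65889182 -0.08716334]
pad [0.64311116 0.02169883]
grip [ 0.60948185 -0.12969163]
hinge [0.63522083 0.07612991]
0 [ 0.60948185 -0.12969163]
0.3 [ 0.54980702 -0.11289253]
0.6 [ 0.49776195 -0.07920861]
0.9 [ 0.45799568 -0.03164877]
1.2 [0.4340604  0.02553861]
1.5 [0.42809418 0.08724517]
1.55 [0.42890856 0.0975833 ]
cam [ 0.29692106 -0.55499915  0.38325906]
```

```bash
cat > mv.py <<'E'
import sys,numpy as np
from scipy.spatial.transform import Rotation as Ro
from cell import arm
def tgt(phi):
    c,s=np.cos(phi),np.sin(phi); return np.array([[c,s,0],[s,-c,0],[0,0,-1]])
def delta(o,p,phideg):
    R=Ro.from_rotvec(o['ee_rot']).as_matrix()
    d=R.T@(np.array(p)-o['position'])/.5
    w=Ro.from_matrix(R.T@tgt(np.radians(phideg))).as_rotvec()/np.radians(60)
    return d.round(4),w.round(4)
def phi(o):
    R=Ro.from_rotvec(o['ee_rot']).as_matrix(); return np.degrees(np.arctan2(R[1,0],R[0,0]))
if __name__=='__main__':
    o=arm.observe(); print(o['clock'],'pos',o['position'].round(4),'phi',phi(o).round(2),'F',o['force'].round(1),'w',o['width'],'q',o['joints'].round(2))
    for a in sys.argv[1:]:
        v=[float(x) for x in a.split(',')]; print(a,*delta(o,v[:3],v[3]))
E
python3 mv.py .222,-.584,.335,-69 .35,-.44,.335,-75 .659,-.0872,.32,-81.75
```

```text
0.15 pos [ 0.2222 -0.5838  0.2342] phi -69.16 F [ 0.1  0.4 -0.3] w 0.9998670486239821 q [ 1.1   0.44  0.03  1.57 -0.01  1.13 -0.08]
.222,-.584,.335,-69 [ 0.      0.0005 -0.2017] [ 0.0001  0.0011 -0.0027]
.35,-.44,.335,-75 [-0.1781 -0.3412 -0.2015] [0.0001 0.0011 0.0973]
.659,-.0872,.32,-81.75 [-0.6177 -1.1697 -0.1711] [2.000e-04 1.100e-03 2.098e-01]
```

{"name": "play_rows", "arguments": {"rows": [[[0,0,-0.1],[0,0,0],1],[[0,0,-0.2],[0,0,0],1],[[-0.5,-0.95,-0.2],[0,0,0.2],1],[[-0.5,-0.95,-0.2],[0,0,0.2],1],[[-0.5,-0.95,-0.2],[0,0,0.2],1],[[-0.5,-0.95,-0.2],[0,0,0.2],1],[[-0.5,-0.95,-0.2],[0,0,0.2],1],[[-0.5,-0.95,-0.2],[0,0,0.2],1],[[-0.5,-0.95,-0.2],[0,0,0.2],1],[[-0.5,-0.95,-0.2],[0,0,0.2],1]]}}

```text
clock: 1.15
position: [0.4872, -0.283, 0.3347]
ee_rot: [2.386, -2.044, 0.0]
force: [0.3, -1.2, 0.3]
width: 1.0
```

```bash
python3 mv.py .659,-.0872,.32,-81.75
```

```text
1.15 pos [ 0.4872 -0.283   0.3347] phi -81.17 F [ 0.3 -1.2  0.3] w 0.9995974237212291 q [ 0.52  0.28 -0.12  1.56  0.03  1.31 -1.02]
.659,-.0872,.32,-81.75 [-0.3342 -0.3996  0.0294] [ 0.0001 -0.0001  0.0096]
```

{"name": "play_rows", "arguments": {"rows": [[[-0.33,-0.4,0.02],[0,0,0.01],1],[[-0.33,-0.4,0.02],[0,0,0.01],1],[[-0.33,-0.4,0.02],[0,0,0.01],1],[[-0.33,-0.4,0.02],[0,0,0.01],1],[[-0.33,-0.4,0.02],[0,0,0.01],1],[[-0.33,-0.4,0.02],[0,0,0.01],1],[[-0.33,-0.4,0.02],[0,0,0.01],1],[[-0.33,-0.4,0.02],[0,0,0.01],1]]}}

```text
clock: 1.95
position: [0.658, -0.0924, 0.3244]
ee_rot: [2.373, -2.056, 0.0]
force: [-0.3, -1.0, -0.0]
width: 1.0
```

```bash
python3 mv.py .659,-.0872,.32,-81.75 .659,-.0872,.218,-81.75; python3 - <<'E'
from cell import eyes
import cv2
p,d=eyes.get_image('wrist'); cv2.imwrite('pics/w1.png',p[:,:,::-1])
E
```

```text
1.95 pos [ 0.658  -0.0924  0.3244] phi -81.82 F [-0.3 -1.  -0. ] w 0.9998991901692329 q [ 0.17  0.46 -0.18  1.31  0.08  1.38 -1.44]
.659,-.0872,.32,-81.75 [-0.01   -0.0034  0.0088] [ 0.001  -0.0009 -0.0012]
.659,-.0872,.218,-81.75 [-0.0102 -0.0036  0.2128] [ 0.001  -0.0009 -0.0012]
```

View pics/w1.png

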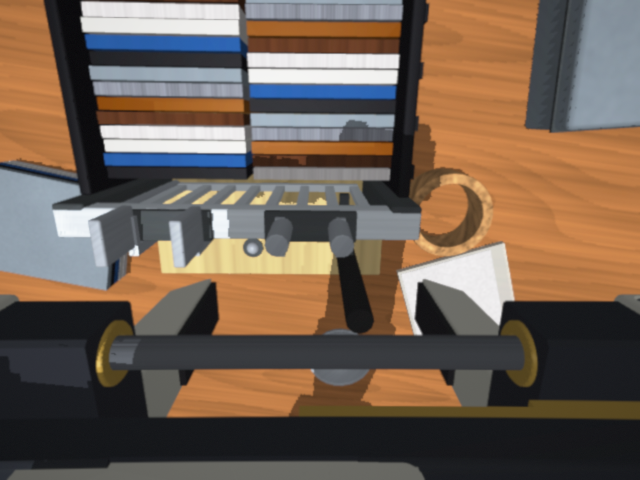

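{"name": "play_rows", "arguments": {"rows": [[[-0.01,-0.0035,0.05],[0,0,0],1],[[-0.01,-0.0035,0.12],[0,0,0],1],[[-0.01,-0.0035,0.2],[0,0,0],1],[[-0.01,-0.0035,0.21],[0,0,0],1],[[-0.01,-0.0035,0.21],[0,0,0],1]]}}

```text
clock: 2.5
position: [0.6587, -0.0874, 0.2198]
ee_rot: [2.372, -2.058, -0.001]
force: [-0.8, 0.6, 0.6]
width: 0.997
```

```bash
python3 mv.py .659,-.0872,.218,-81.75; python3 - <<'E'
from cell import eyes
import cv2
p,d=eyes.get_image('wrist'); cv2.imwrite('pics/w2.png',p[:,:,::-1])
E
```

```text
2.5 pos [ 0.6587 -0.0874  0.2198] phi -81.88 F [-0.8  0.6  0.6] w 0.9966113765931116 q [ 0.17  0.52 -0.19  1.47  0.1   1.16 -1.46]
.659,-.0872,.218,-81.75 [-0.0004 -0.0007  0.0036] [ 0.0017 -0.0003 -0.0022]
```

View pics/w2.png

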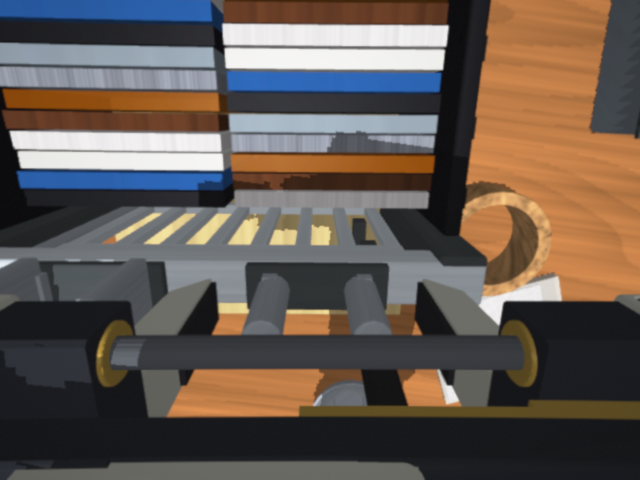

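{"name": "play_rows", "arguments": {"rows": [[[0,0,0],[0,0,0],0.4],[[0,0,0],[0,0,0],0.2],[[0,0,0],[0,0,0],0],[[0,0,0],[0,0,0],-0.15],[[0,0,0],[0,0,0],-0.3],[[0,0,0],[0,0,0],-0.4],[[0,0,0],[0,0,0],-0.4],[[0,0,0],[0,0,0],-0.4],[[0,0,0],[0,0,0],-0.4]], "newtons": 25}}

```text
clock: 3.45
position: [0.6601, -0.0873, 0.2205]
ee_rot: [2.374, -2.057, 0.004]
force: [0.2, -4.1, 6.7]
width: 0.356
```

```bash
python3 mv.py; python3 - <<'E'
from cell import eyes
import cv2
p,d=eyes.get_image('wrist'); cv2.imwrite('pics/w3.png',p[:,:,::-1])
E
```

```text
3.45 pos [ 0.6601 -0.0873  0.2205] phi -81.83 F [ 0.2 -4.1  6.7] w 0.3555307555569514 q [ 0.17  0.52 -0.19  1.47  0.1   1.16 -1.46]
```

View pics/w3.png

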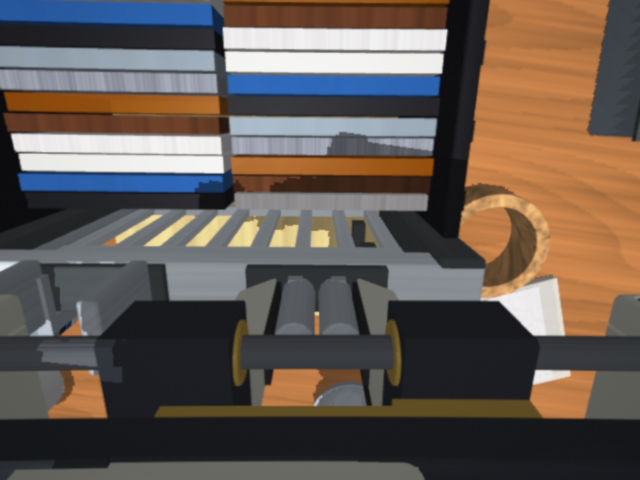

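{"name": "play_rows", "arguments": {"rows": [[[0,0,0],[0,0,0],0.2],[[0,0,0],[0,0,0],0.6],[[0,0,0],[0,0,0],1],[[0,0,-0.01],[0,0,0],1],[[0,0,-0.08],[0,0,0],1],[[0,0,-0.16],[0,0,0],1],[[-0.1,0,-0.16],[0,0,0],1],[[-0.2,0,-0.16],[0,0,0],1],[[-0.22,0,-0.16],[0,0,0],1],[[-0.22,0,-0.16],[0,0,0],1]]}}

```text
clock: 4.5
position: [0.6434, 0.0267, 0.3001]
ee_rot: [-2.38, 2.049, 0.001]
force: [-0.1, -1.0, -0.1]
width: 0.997
```

```bash
python3 mv.py .6431,.0217,.219,-81.75; python3 - <<'E'
from cell import eyes
from fit import *
import cv2
cs=[]
for n in('wrist','scene','side'):
    c=eyes.get_calibration(n);p,d=eyes.get_image(n); cv2.imwrite(f'pics/{n}4.png',p[:,:,::-1])
    np.savez(f"pics/{n}4.npz",p=p,d=d,**{k:np.array(v) for k,v in c.items()})
E
```

```text
4.5 pos [0.6434 0.0267 0.3001] phi -81.45 F [-0.1 -1.  -0.1] w 0.9967769139123224 q [ 0.02  0.44 -0.22  1.41  0.09  1.3  -1.63]
.6431,.0217,.219,-81.75 [0.01   0.0021 0.1622] [-0.0002  0.0013  0.005 ]
```

View pics/wrist4.png

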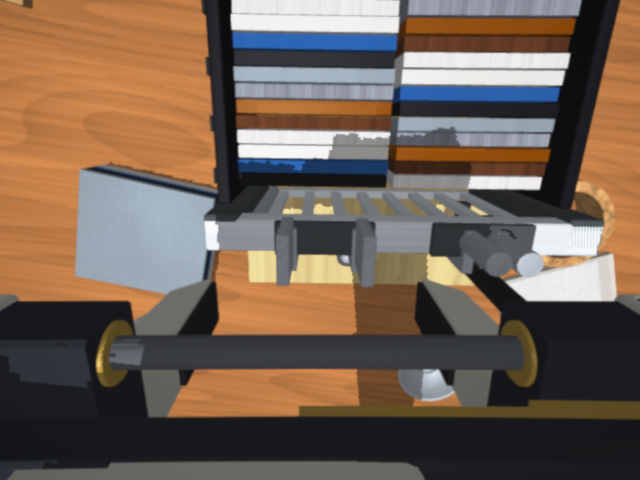

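View pics/side4.png

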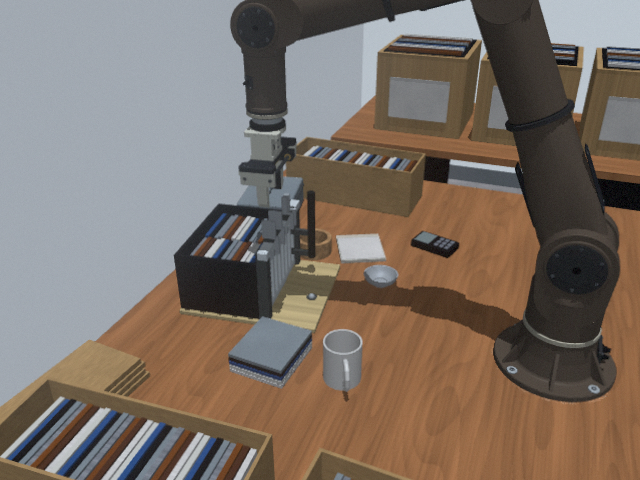

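{"name": "play_rows", "arguments": {"rows": [[[0.01,0.002,0.02],[0,0,0.004],1],[[0.01,0.002,0.06],[0,0,0.004],1],[[0.01,0.002,0.12],[0,0,0.004],1],[[0.01,0.002,0.162],[0,0,0.004],1],[[0.01,0.002,0.162],[0,0,0.004],1]]}}

```text
clock: 5.15
position: [0.6415, 0.0156, 0.2147]
ee_rot: [2.364, -2.061, -0.006]
force: [-0.1, -0.9, -0.5]
width: 1.001
```

```bash
python3 mv.py .6431,.0217,.219,-81.75
```

```text
5.15 pos [0.6415 0.0156 0.2147] phi -82.15 F [-0.1 -0.9 -0.5] w 1.0008508132848135 q [ 0.03  0.49 -0.21  1.53  0.11  1.13 -1.64]
.6431,.0217,.219,-81.75 [-0.0117 -0.0047 -0.0087] [ 0.0064 -0.0004 -0.0066]
```

{"name": "play_rows", "arguments": {"rows": [[[-0.012,-0.004,-0.008],[0,0,-0.006],1],[[-0.012,-0.004,-0.008],[0,0,-0.006],1],[[-0.012,-0.004,-0.008],[0,0,-0.006],1]]}}

```text
clock: 5.45
position: [0.6457, 0.0246, 0.2244]
ee_rot: [-2.376, 2.052, -0.003]
force: [0.8, -0.1, 0.5]
width: 0.998
```

```bash
python3 mv.py .6431,.0217,.219,-81.75; python3 - <<'E'
from cell import eyes
import cv2
p,d=eyes.get_image('wrist'); cv2.imwrite('pics/w5.png',p[:,:,::-1])
E
```

```text
5.45 pos [0.6457 0.0246 0.2244] phi -81.62 F [ 0.8 -0.1  0.5] w 0.9976185992591745 q [ 0.02  0.49 -0.21  1.52  0.11  1.14 -1.64]
.6431,.0217,.219,-81.75 [0.0051 0.006  0.0107] [-0.0027 -0.      0.0022]
```

View pics/w5.png

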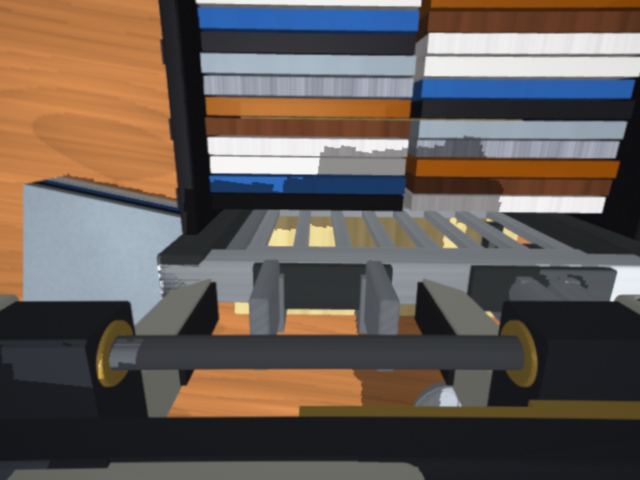

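{"name": "play_rows", "arguments": {"rows": [[[0,0,0],[0,0,0],1],[[0,0,0],[0,0,0],1],[[0,0,0],[0,0,0],1]]}}

```text
clock: 5.8
position: [0.6448, 0.0241, 0.2229]
ee_rot: [2.377, -2.054, 0.0]
force: [-0.4, 0.1, -0.3]
width: 0.998
```

```bash
python3 mv.py .6431,.0217,.219,-81.75
```

```text
5.8 pos [0.6448 0.0241 0.2229] phi -81.65 F [-0.4  0.1 -0.3] w 0.9979475954109135 q [ 0.02  0.49 -0.21  1.52  0.11  1.14 -1.64]
.6431,.0217,.219,-81.75 [0.0043 0.004  0.0077] [-0.0001 -0.0001  0.0017]
```

{"name": "play_rows", "arguments": {"rows": [[[0.004,0.004,0.006],[0,0,0],0.4],[[0.004,0.004,0.006],[0,0,0],0.2],[[0.004,0.004,0.006],[0,0,0],0],[[0.004,0.004,0.006],[0,0,0],-0.15],[[0.004,0.004,0.006],[0,0,0],-0.3],[[0.004,0.004,0.006],[0,0,0],-0.4],[[0.004,0.004,0.006],[0,0,0],-0.4],[[0.004,0.004,0.006],[0,0,0],-0.4],[[0.004,0.004,0.006],[0,0,0],-0.4]], "newtons": 25}}

```text
clock: 6.7
position: [0.6432, 0.0214, 0.22]
ee_rot: [2.377, -2.054, 0.001]
force: [-0.3, -1.5, 2.4]
width: 0.358
```

```bash
python3 mv.py; python3 - <<'E'
from cell import eyes
import cv2
p,d=eyes.get_image('wrist'); cv2.imwrite('pics/w6.png',p[:,:,::-1])
E
```

```text
6.7 pos [0.6432 0.0214 0.22  ] phi -81.67 F [-0.3 -1.5  2.4] w 0.3583529807829733 q [ 0.03  0.49 -0.21  1.53  0.11  1.14 -1.64]
```

View pics/w6.png

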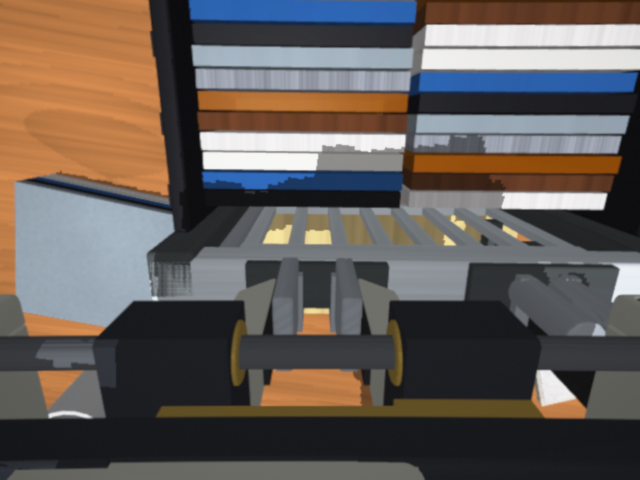

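{"name": "play_rows", "arguments": {"rows": [[[0,0,0],[0,0,0],0.2],[[0,0,0],[0,0,0],0.6],[[0,0,-0.01],[0,0,0],1],[[0,0,-0.1],[0,0,0],1],[[0,0,-0.2],[0,0,0],1],[[0.1,0.06,-0.2],[0,0,-0.14],1],[[0.2,0.09,-0.2],[0,0,-0.28],0.5],[[0.28,0.11,-0.2],[0,0,-0.42],0],[[0.28,0.11,-0.2],[0,0,-0.56],0],[[0.28,0.11,-0.2],[0,0,-0.7],0]]}}

```text
clock: 7.75
position: [0.6086, -0.1272, 0.32]
ee_rot: [2.956, -1.062, 0.001]
force: [0.5, 0.9, -0.8]
width: 0.583
```

```bash
python3 mv.py .6095,-.1297,.32,8.2
```

```text
7.75 pos [ 0.6086 -0.1272  0.32  ] phi -39.53 F [ 0.5  0.9 -0.8] w 0.5831740175024808 q [ 0.34  0.4  -0.32  1.43  0.13  1.33 -0.68]
.6095,-.1297,.32,8.2 [0.0047 0.0027 0.0001] [ 6.000e-04 -3.000e-04 -7.954e-01]
```

{"name": "play_rows", "arguments": {"rows": [[[0.004,0.003,0],[0,0,-0.14],0],[[0.004,0.003,0],[0,0,-0.28],0],[[0.004,0.003,0],[0,0,-0.42],0],[[0.004,0.003,0],[0,0,-0.56],0],[[0.004,0.003,0],[0,0,-0.7],0],[[0.004,0.003,0],[0,0,-0.78],0],[[0.004,0.003,0],[0,0,-0.78],0],[[0.004,0.003,0],[0,0,-0.78],0]]}}

```text
clock: 8.55
position: [0.6096, -0.1268, 0.3199]
ee_rot: [-3.136, -0.192, -0.0]
force: [0.5, -0.2, 0.4]
width: 0.499
```

```bash
python3 mv.py .6095,-.1297,.225,8.2; python3 - <<'E'
from cell import eyes
import cv2
p,d=eyes.get_image('wrist'); cv2.imwrite('pics/w7.png',p[:,:,::-1])
E
```

```text
8.55 pos [ 0.6096 -0.1268  0.3199] phi 7.01 F [ 0.5 -0.2  0.4] w 0.49946026424506473 q [ 0.44  0.43 -0.49  1.42  0.2   1.35  0.07]
.6095,-.1297,.225,8.2 [-0.001   0.0057  0.1898] [-0.0001 -0.0002 -0.0199]
```

View pics/w7.png

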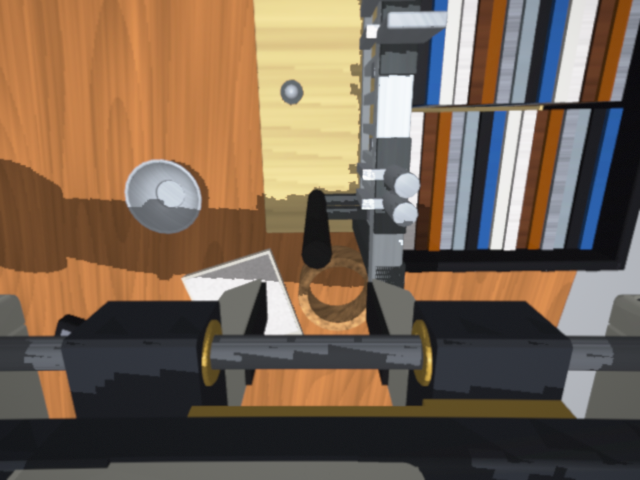

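{"name": "play_rows", "arguments": {"rows": [[[-0.001,0.0057,0.03],[0,0,-0.02],0],[[-0.001,0.0057,0.09],[0,0,-0.02],0],[[-0.001,0.0057,0.15],[0,0,-0.02],0],[[-0.001,0.0057,0.195],[0,0,-0.02],0],[[-0.001,0.0057,0.195],[0,0,-0.02],0],[[-0.001,0.0057,0.195],[0,0,-0.02],0]]}}

```text
clock: 9.2
position: [0.6096, -0.1297, 0.2228]
ee_rot: [-3.133, -0.228, 0.0]
force: [-0.7, 0.4, -0.1]
width: 0.498
```

```bash
python3 mv.py .6095,-.1297,.222,8.2; python3 - <<'E'
from cell import eyes
import cv2
p,d=eyes.get_image('wrist'); cv2.imwrite('pics/w8.png',p[:,:,::-1])
E
```

```text
9.2 pos [ 0.6096 -0.1297  0.2228] phi 8.31 F [-0.7  0.4 -0.1] w 0.4983556585780174 q [ 0.45  0.49 -0.48  1.56  0.24  1.15  0.06]
.6095,-.1297,.222,8.2 [-0.0003 -0.0001  0.0016] [-0.0001  0.      0.0018]
```

View pics/w8.png

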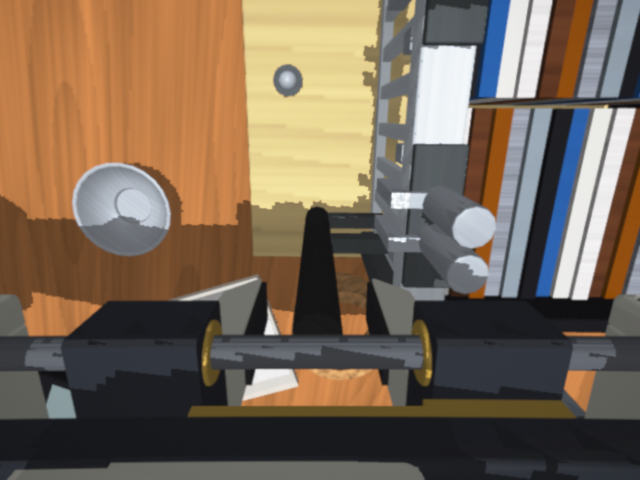

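{"name": "play_rows", "arguments": {"rows": [[[0,0,0],[0,0,0],-0.3],[[0,0,0],[0,0,0],-0.6],[[0,0,0],[0,0,0],-0.8],[[0,0,0],[0,0,0],-0.8],[[0,0,0],[0,0,0],-0.8]], "newtons": 40}}

```text
clock: 9.75
position: [0.6098, -0.1299, 0.2227]
ee_rot: [3.133, 0.229, 0.001]
force: [0.4, -0.6, 2.6]
width: 0.21
```

```bash
cat > arc.py <<'E'
from mv import *
import sys
x=np.array([.6510,-.0327]);y=.144
h=x+np.array([-np.sin(y),np.cos(y)])*.11
R2=lambda a:np.array([[np.cos(a),-np.sin(a)],[np.sin(a),np.cos(a)]])
o=arm.observe()
g=(o['position'][:2]-h)
rel=R2(-y)@g
th=np.arctan2(-200*-1,-55)  # unused
ang=(np.arctan2(-.2,-.055)-np.arctan2(rel[1],rel[0]));ang=(ang+np.pi)%(2*np.pi)-np.pi
print(o['clock'],'pos',o['position'].round(4),'phi',phi(o).round(1),'gate',ang.round(3),'r',np.hypot(*rel).round(4),'F',o['force'].round(1),'w',round(o['width'],3),'q',o['joints'].round(2))
for t in sys.argv[1:]:
    t=float(t); p=h+R2(y-t)@[-.055,-.2]
    print(t,*delta(o,[*p,.2225],np.degrees(y-t)))
E
python3 arc.py .04 .08 .12 .16 .2 .24 .28 .32 .36 .4
```

```text
9.75 pos [ 0.6098 -0.1299  0.2227] phi 8.4 gate -0.002 r 0.2076 F [ 0.4 -0.6  2.6] w 0.21 q [ 0.45  0.49 -0.48  1.56  0.24  1.15  0.06]
0.04 [-0.0164 -0.0052  0.0004] [ 0.0002 -0.0008  0.0399]
0.08 [-0.0321 -0.0106  0.0004] [ 0.0002 -0.0009  0.0781]
0.12 [-0.0476 -0.0166  0.0004] [ 0.0002 -0.0009  0.1163]
0.16 [-0.0628 -0.0232  0.0003] [ 0.0002 -0.0009  0.1545]
0.2 [-0.0777 -0.0305  0.0003] [ 0.0002 -0.0009  0.1927]
0.24 [-0.0924 -0.0383  0.0003] [ 2.000e-04 -9.000e-04  2.309e-01]
0.28 [-0.1067 -0.0467  0.0003] [ 1.000e-04 -9.000e-04  2.691e-01]
0.32 [-0.1207 -0.0556  0.0003] [ 1.000e-04 -9.000e-04  3.073e-01]
0.36 [-0.1343 -0.0651  0.0003] [ 1.000e-04 -9.000e-04  3.455e-01]
0.4 [-0.1475 -0.0752  0.0003] [ 1.000e-04 -9.000e-04  3.837e-01]
```

Width 0.21 ≈ 19.3 mm: grip is held. First part of the swing.

{"name": "play_rows", "arguments": {"rows": [[[-0.0164,-0.0052,0],[0,0,0.04],-0.8],[[-0.032,-0.0106,0],[0,0,0.078],-0.8],[[-0.0476,-0.0166,0],[0,0,0.116],-0.8],[[-0.0628,-0.0232,0],[0,0,0.154],-0.8],[[-0.0777,-0.0305,0],[0,0,0.192],-0.8]]}}

```text
clock: 10.25
position: [0.5691, -0.1202, 0.2227]
ee_rot: [-3.14, 0.089, -0.002]
force: [1.8, 1.2, 2.0]
width: 0.209
```

```bash
python3 arc.py .2 .24 .28 .32 .36 .4 .44 .48 .52 .56 .6
```

```text
10.25 pos [ 0.5691 -0.1202  0.2227] phi -3.3 gate 0.201 r 0.2072 F [1.8 1.2 2. ] w 0.209 q [ 0.44  0.42 -0.45  1.67  0.2   1.1  -0.13]
0.2 [0.0001 0.0006 0.0004] [-0.0002 -0.0014 -0.0007]
0.24 [-0.0158 -0.0041  0.0004] [-0.0002 -0.0014  0.0375]
0.28 [-0.0315 -0.0095  0.0003] [-0.0003 -0.0013  0.0757]
0.32 [-0.047  -0.0154  0.0003] [-0.0003 -0.0013  0.1138]
0.36 [-0.0622 -0.022   0.0003] [-0.0003 -0.0013  0.152 ]
0.4 [-0.0772 -0.0292  0.0003] [-0.0003 -0.0013  0.1902]
0.44 [-0.0918 -0.037   0.0003] [-0.0004 -0.0013  0.2284]
0.48 [-0.1062 -0.0453  0.0002] [-0.0004 -0.0013  0.2666]
0.52 [-0.1202 -0.0542  0.0002] [-0.0004 -0.0013  0.3048]
0.56 [-0.1338 -0.0637  0.0002] [-0.0004 -0.0013  0.343 ]
0.6 [-0.147  -0.0737  0.0002] [-0.0005 -0.0013  0.3812]
```

{"name": "play_rows", "arguments": {"rows": [[[-0.0158,-0.0041,0],[0,0,0.038],-0.8],[[-0.0315,-0.0095,0],[0,0,0.076],-0.8],[[-0.047,-0.0154,0],[0,0,0.114],-0.8],[[-0.0622,-0.022,0],[0,0,0.152],-0.8],[[-0.0772,-0.0292,0],[0,0,0.19],-0.8],[[-0.0918,-0.037,0],[0,0,0.228],-0.8],[[-0.1062,-0.0453,0],[0,0,0.267],-0.8],[[-0.1202,-0.0542,0],[0,0,0.305],-0.8],[[-0.1338,-0.0637,0],[0,0,0.343],-0.8],[[-0.147,-0.0737,0],[0,0,0.381],-0.8]]}}

```text
clock: 11.25
position: [0.4984, -0.0783, 0.2227]
ee_rot: [-3.059, 0.708, -0.004]
force: [5.0, 2.1, -2.0]
width: 0.209
```

```bash
python3 arc.py .6 .64 .68 .72 .76 .8 .84 .88 .92 .96 1
```

```text
11.25 pos [ 0.4984 -0.0783  0.2227] phi -26.1 gate 0.6 r 0.2063 F [ 5.   2.1 -2. ] w 0.209 q [ 0.38  0.28 -0.41  1.85  0.13  1.03 -0.54]
0.6 [-0.0005  0.0021  0.0003] [-0.002  -0.0019  0.0011]
0.64 [-0.0164 -0.0026  0.0003] [-0.0021 -0.0018  0.0393]
0.68 [-0.0321 -0.008   0.0003] [-0.0021 -0.0018  0.0775]
0.72 [-0.0475 -0.014   0.0002] [-0.0022 -0.0017  0.1157]
0.76 [-0.0628 -0.0206  0.0002] [-0.0022 -0.0017  0.1539]
0.8 [-0.0777 -0.0278  0.0002] [-0.0022 -0.0016  0.1921]
0.84 [-0.0923 -0.0356  0.0002] [-0.0023 -0.0016  0.2303]
0.88 [-0.1067 -0.044   0.0002] [-0.0023 -0.0016  0.2685]
0.92 [-0.1206 -0.0529  0.0002] [-0.0023 -0.0015  0.3067]
0.96 [-0.1342 -0.0624  0.0002] [-0.0024 -0.0015  0.3449]
1.0 [-0.1475 -0.0725  0.0002] [-0.0024 -0.0014  0.3831]
```

{"name": "play_rows", "arguments": {"rows": [[[-0.0164,-0.0026,0],[0,0,0.039],-0.8],[[-0.032,-0.008,0],[0,0,0.077],-0.8],[[-0.0475,-0.014,0],[0,0,0.116],-0.8],[[-0.0628,-0.0206,0],[0,0,0.154],-0.8],[[-0.0777,-0.0278,0],[0,0,0.192],-0.8],[[-0.0923,-0.0356,0],[0,0,0.23],-0.8],[[-0.1067,-0.044,0],[0,0,0.268],-0.8],[[-0.1206,-0.0529,0],[0,0,0.307],-0.8],[[-0.1342,-0.0624,0],[0,0,0.345],-0.8],[[-0.1475,-0.0725,0],[0,0,0.383],-0.8]], "newtons": 50}}

```text
clock: 12.25
position: [0.4497, -0.013, 0.2227]
ee_rot: [-2.855, 1.302, -0.007]
force: [13.9, 4.9, -10.8]
width: 0.208
```

```bash
python3 arc.py 1 1.04 1.08 1.12 1.16 1.2 1.24 1.28 1.32 1.36 1.4
```

```text
12.25 pos [ 0.4497 -0.013   0.2227] phi -49.0 gate 0.998 r 0.2058 F [ 13.9   4.9 -10.8] w 0.208 q [ 0.25  0.19 -0.39  1.97  0.09  0.99 -1.04]
1.0 [-0.0015  0.0029  0.0004] [-0.0053 -0.0022  0.0004]
1.04 [-0.0174 -0.0018  0.0004] [-0.0054 -0.0021  0.0386]
1.08 [-0.0331 -0.0072  0.0003] [-0.0054 -0.002   0.0768]
1.12 [-0.0486 -0.0132  0.0003] [-0.0054 -0.0019  0.115 ]
1.16 [-0.0638 -0.0198  0.0003] [-0.0055 -0.0018  0.1532]
1.2 [-0.0788 -0.027   0.0004] [-0.0055 -0.0016  0.1914]
1.24 [-0.0934 -0.0347  0.0004] [-0.0056 -0.0015  0.2296]
1.28 [-0.1077 -0.0431  0.0004] [-0.0056 -0.0014  0.2678]
1.32 [-0.1217 -0.0521  0.0004] [-0.0056 -0.0013  0.306 ]
1.36 [-0.1353 -0.0615  0.0004] [-0.0057 -0.0012  0.3442]
1.4 [-0.1485 -0.0716  0.0004] [-0.0057 -0.0011  0.3824]
```

{"name": "play_rows", "arguments": {"rows": [[[-0.0149,-0.0077,0.0015],[0,0,0.038],-0.8],[[-0.0296,-0.0161,0.003],[0,0,0.076],-0.8],[[-0.0451,-0.0221,0.003],[0,0,0.115],-0.8],[[-0.0603,-0.0287,0.003],[0,0,0.153],-0.8],[[-0.0753,-0.0359,0.003],[0,0,0.191],-0.8]]}}

```text
clock: 12.75
position: [0.436, 0.0252, 0.2224]
ee_rot: [2.712, -1.584, 0.003]
force: [-6.3, -2.9, 21.9]
width: 0.209
```

```bash
python3 arc.py 1.2 1.24 1.28 1.32 1.36 1.4 1.44 1.48 1.5 1.52 1.54;  python3 - <<'E'
from cell import eyes
import cv2
for n in ['scene','side']:
    p,d=eyes.get_image(n); cv2.imwrite(f'pics/{n}9.png',p[:,:,::-1])
E
```

```text
12.75 pos [0.436  0.0252 0.2224] phi -60.6 gate 1.196 r 0.2056 F [-6.3 -2.9 21.9] w 0.209 q [ 0.17  0.17 -0.4   2.    0.08  0.99 -1.32]
1.2 [-0.0025  0.0031 -0.0002] [-0.0005 -0.0019 -0.0011]
1.24 [-0.0184 -0.0016 -0.0002] [-0.0005 -0.0019  0.0371]
1.28 [-0.0341 -0.0069 -0.0002] [-0.0006 -0.0019  0.0753]
1.32 [-0.0496 -0.0129 -0.0003] [-0.0006 -0.0019  0.1135]
1.36 [-0.0649 -0.0195 -0.0003] [-0.0007 -0.0019  0.1517]
1.4 [-0.0798 -0.0266 -0.0003] [-0.0007 -0.0018  0.1899]
1.44 [-0.0945 -0.0344 -0.0003] [-0.0007 -0.0018  0.2281]
1.48 [-0.1088 -0.0427 -0.0004] [-0.0008 -0.0018  0.2663]
1.5 [-0.1159 -0.0471 -0.0004] [-0.0008 -0.0018  0.2854]
1.52 [-0.1228 -0.0517 -0.0004] [-0.0008 -0.0018  0.3045]
1.54 [-0.1297 -0.0563 -0.0004] [-0.0008 -0.0018  0.3236]
```

View pics/scene9.png

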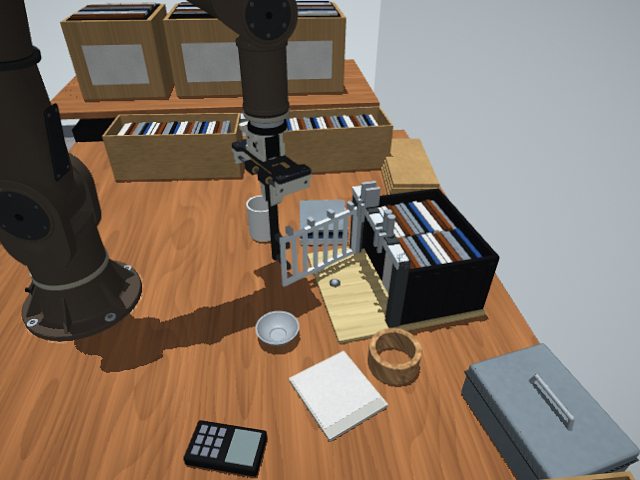

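View pics/side9.png

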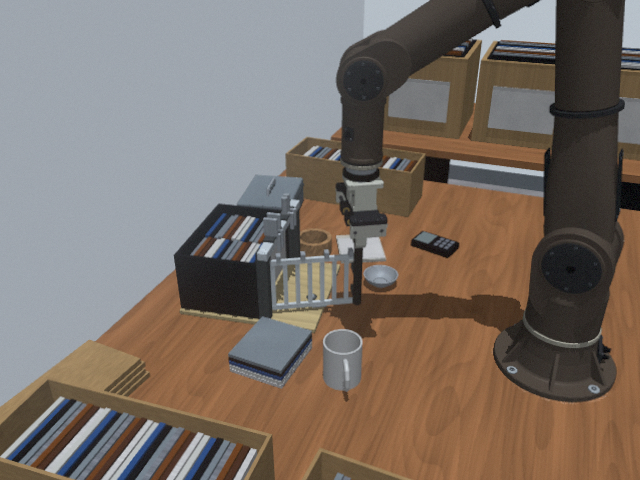

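```bash
python3 - <<'E'
from h import *
s=load('pics/scene0.npz'); i=load('pics/side0.npz')
P=np.vstack([cloud(s)[0],cloud(i)[0]])
m=(P[:,0]>.35)&(P[:,0]<.75)&(P[:,1]>.06)&(P[:,1]<.45)&(P[:,2]>.015)&(P[:,2]<.12)
Q=P[m]
for nm,q in(('>.06',Q[(Q[:,2]>.06)]),('.03-.06',Q[(Q[:,2]>.03)&(Q[:,2]<.06)])):
    H,xe,ye=np.histogram2d(q[:,0],q[:,1],bins=[np.arange(.35,.76,.02),np.arange(.06,.46,.02)])
    print(nm);print('cols y',ye[:-1].round(2))
    for k,r in enumerate(H): print(round(xe[k],2),r.astype(int))
E
```

```text
>.06
cols y [0.06 0.08 0.1  0.12 0.14 0.16 0.18 0.2  0.22 0.24 0.26 0.28 0.3  0.32
 0.34 0.36 0.38 0.4  0.42]
0.35 [ 0  0  0  0  0  0  8 48 21  0  0  0  0  0  0  0  0  0  0]
0.37 [  0   0   0   0   0  53 107  12 170  93  75   1   0   0   0   0   0   0
   0]
0.39 [  0   0   0   0   0 214  11   0   2 226   0   0   0   0   0   0   0   0
   0]
0.41 [  0   0   0   0   0 201  49   0  25 174   0   0   0   0   0   0   0   0
   0]
0.43 [  0   0   0   0   0  20 175  62  81  20   0   0   0   0   0   0   0   0
   0]
0.45 [0 0 0 0 0 0 0 0 0 0 0 0 0 0 0 0 0 0 0]
0.47 [0 0 0 0 0 0 0 0 0 0 0 0 0 0 0 0 0 0 0]
0.49 [0 0 0 0 0 0 0 0 0 0 0 0 0 0 0 0 0 0 0]
0.51 [0 0 0 0 0 0 0 0 0 0 0 0 0 0 0 0 0 0 0]
0.53 [0 0 0 0 0 0 0 0 0 0 0 0 0 0 0 0 0 0 0]
0.55 [0 0 0 0 0 0 0 0 0 0 0 0 0 0 0 0 0 0 0]
0.57 [0 0 0 0 0 0 0 0 0 0 0 0 0 0 0 0 0 0 0]
0.59 [0 0 0 0 0 0 0 0 0 0 0 0 0 0 0 0 0 0 0]
0.61 [ 18 125  86   0   0   0   0   0   0   0   0   0   0   0   0   0   0   0
   0]
0.63 [ 83  16 169   0   0   0   0   0   0   0   0   0   0   0   0   0   0   0
   0]
0.65 [  0   0 208   0   0   0   0   0   0   0   0   0   0   0 
[... 1112 characters left out ...]
84  90  89   0   0   0   0   0   0
   0]
0.55 [ 0  0  0 23 91 89 94 83 88 89 87 89  0  0  0  0  0  0  0]
0.57 [ 0  0  0 34 96 83 85 85 88 77 93 72  0  0  0  0  0  0  0]
0.59 [ 0  0  0 41 90 79 82 88 85 94 95 57  0  0  0  0  0  0  0]
0.61 [  8  61  45  37  65  76  77  79  83  83 114  28   0   0   0   0   0   0
   0]
0.63 [43  8 80  0  0  0  0  0  9 10 27  3  0  0  0  0  0  0  0]
0.65 [ 0  0 97  0  0  0  0  0  0  0  0  0  0  0  0  0  0  0  0]
0.67 [ 0  0 74  0  0  0  0  0  0  0  0  0  0  0  0  0  0  0  0]
0.69 [ 0  0 86 13  0  0  0  0  0  0  0  0  0  0  0  0  0  0  0]
0.71 [ 0  0 64  7  0  0  0  0  0  0  0  0  0  0  0  0  0  0  0]
0.73 [ 0  0 48 56  0  0  0  0  0  0  0  0  0  0  0  0  0  0  0]
```

{"name": "play_rows", "arguments": {"rows": [[[-0.016,-0.0035,-0.001],[0,0,0.038],-0.8],[[-0.0316,-0.008,-0.002],[0,0,0.076],-0.8],[[-0.047,-0.014,-0.002],[0,0,0.114],-0.8],[[-0.0624,-0.0206,-0.002],[0,0,0.152],-0.8],[[-0.0773,-0.0277,-0.002],[0,0,0.19],-0.8]]}}

```text
clock: 13.35
position: [0.4299, 0.0661, 0.2226]
ee_rot: [-2.541, 1.845, -0.004]
force: [1.9, -1.9, 4.1]
width: 0.21
```

```bash
python3 arc.py 1.4 1.44 1.48 1.52 1.54 1.56
```

```text
13.35 pos [0.4299 0.0661 0.2226] phi -72.0 gate 1.397 r 0.2055 F [ 1.9 -1.9  4.1] w 0.21 q [ 0.08  0.17 -0.4   2.    0.08  0.98 -1.62]
1.4 [-0.002   0.0034  0.0001] [-0.0023 -0.0011  0.0001]
1.44 [-0.0179 -0.0013  0.0001] [-0.0023 -0.001   0.0383]
1.48 [-0.0336 -0.0067  0.0001] [-0.0023 -0.001   0.0765]
1.52 [-0.0491 -0.0127  0.0001] [-0.0023 -0.0009  0.1147]
1.54 [-0.0568 -0.0159  0.0001] [-0.0023 -0.0009  0.1338]
1.56 [-0.0643 -0.0193  0.0001] [-0.0023 -0.0009  0.1529]
```

{"name": "play_rows", "arguments": {"rows": [[[-0.016,-0.0047,0],[0,0,0.038],-0.8],[[-0.0316,-0.0101,0],[0,0,0.076],-0.8],[[-0.047,-0.0161,0],[0,0,0.114],-0.8],[[-0.055,-0.0193,0],[0,0,0.134],-0.8],[[-0.055,-0.0193,0],[0,0,0.134],-0.8],[[-0.055,-0.0193,0],[0,0,0.134],-0.8],[[-0.055,-0.0193,0],[0,0,0.134],-0.8]]}}

```text
clock: 14.05
position: [0.4305, 0.0949, 0.2226]
ee_rot: [-2.408, 2.016, -0.003]
force: [2.3, -1.9, 6.4]
width: 0.205
```

```bash
python3 arc.py 1.54;  python3 - <<'E'
from cell import eyes
import cv2, numpy as np
for n in ['scene','side','wrist']:
    c=eyes.get_calibration(n);p,d=eyes.get_image(n); cv2.imwrite(f'pics/{n}10.png',p[:,:,::-1])
    np.savez(f"pics/{n}10.npz",p=p,d=d,**{k:np.array(v) for k,v in c.items()})
from h import *
a=load('pics/scene10.npz');cv2.imwrite('pics/a10.png',cv2.resize(a['p'][160:345,230:510,::-1],(800,529),interpolation=2))
# gate bars: z .03-.15 near line from hinge
P=np.vstack([cloud(load(f'pics/{n}10.npz'))[0] for n in('scene','side')])
h=np.array([.6352,.0761])
q=P[(P[:,2]>.03)&(P[:,2]<.15)][:,:2]-h
r=np.hypot(*q.T);an=np.arctan2(q[:,1],q[:,0])
m=(r>.06)&(r<.2)&(np.abs(np.arctan2(np.sin(an-np.pi-.144),np.cos(an-np.pi-.144)))<.25)
v=q[m];print(m.sum())
_,_,vt=np.linalg.svd(v-v.mean(0),full_matrices=False);dv=vt[0]*np.sign(vt[0]@v.mean(0))
print('gate angle', .144-np.pi/2-(np.arctan2(dv[1],dv[0])) % (2*np.pi), np.median(an[m]%(2*np.pi)))
cd=(np.arctan2(dv[1],dv[0]))%(2*np.pi); print('theta',(.144+1.5*np.pi-cd))
E
```

```text
14.05 pos [0.4305 0.0949 0.2226] phi -79.9 gate 1.538 r 0.2056 F [ 2.3 -1.9  6.4] w 0.205 q [ 0.02  0.18 -0.41  1.99  0.09  0.99 -1.82]
1.54 [-0.002   0.0033  0.0001] [-0.0022 -0.0006  0.0019]
2309
gate angle -4.725159525911394 3.3260309360992912
theta 1.5580257812681926
```

View pics/a10.png

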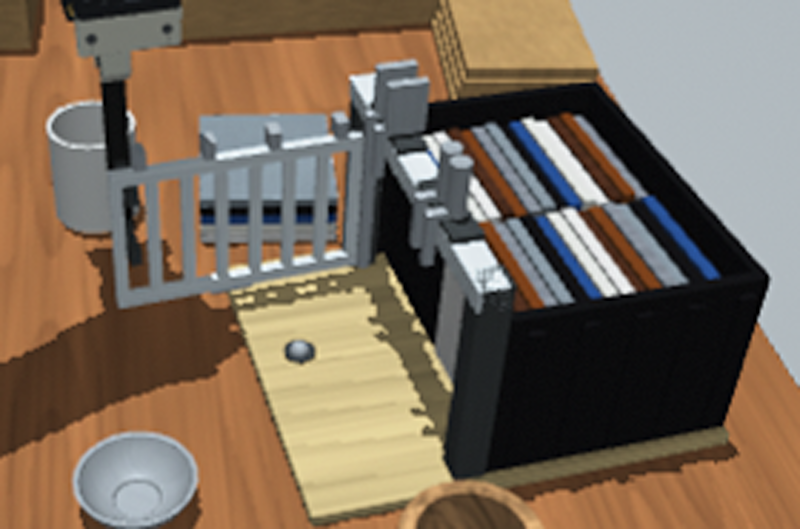

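View pics/side10.png

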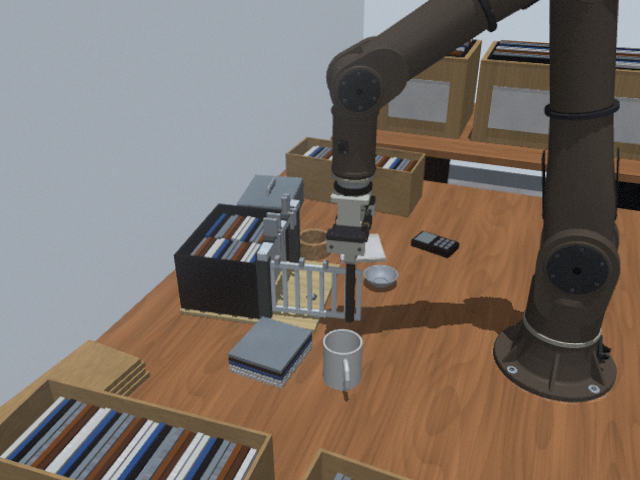

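The gate measures about 1.55 rad open. The grip is held, all the posts and paddles are in, and the other things on the table haven't moved. Handing in.

```bash
python3 -c "
from cell import arm
print(arm.sign_off())"
```

```text
the job is handed in; nothing more can be done
None
```

The gate stands wide open and the gripper is still holding the grip; I handed the job in about 14 s into the 64 s limit.

- **Catches:** I squeezed the round posts first, then the flat paddles. The gripper closed to about 33 mm on each, against 34 mm for fully in, and the pictures show both pairs drawn together.
- **Gate:** I held the grip near its top with 40–50 N and swung it out past the detent. The arm's position puts the gate at 1.54 rad and the depth images put it at 1.56 rad, so it is about square to the tote.
- **Last checks:** the force on the tool was about 7 N, and the gripper opening of about 19 mm matches the 20 mm grip. In the last pictures the other things on the table look to be where they were.
- **Disagreement:** the gripper followed an arc of about 205.6 mm radius around the hinge I had estimated, instead of the nominal 207.4 mm. I put this down to a hinge estimate about 2 mm off. During the swing the force readings rose to about 15 N sideways and 22 N vertically. I adjusted the path and they fell again.

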